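# Shim the rocking disc sander

### The job

The bench sander rocks, because the steel foot under the corner beside its motor and switch has lost its rubber pad. Push the orange wedge along the bench with the fingertips, thin end first, under that bare foot until the rocking stops and the sander stands level and firm on all four corners, and no further. Do not lift the wedge, do not push or shift the sander itself, and leave the other things on the bench alone.

Things in the scene. Friction and masses are not known exactly. Their poses are not given: they have to be found in the camera images.
- sander: grey bench disc sander, about 5 kg, 240 mm high; cast base 240 mm (its x) by 300 mm (its y), base underside 16 mm off the bench when level. Black motor (rear face 135 mm from the middle) and switch box at the -y end, disc and table at +y. Origin: under the base's middle, level with the rubber feet's bottoms; z up when level. At the start it leans about 2.4 degrees, down on the bare foot
- bare_foot (a point): lowest point of the bare steel foot: a smooth dome 36 mm across, ball radius 30 mm, at x +86, y -116 mm in the sander's frame, 34 mm in from both edges of the base at the corner nearest the red and green switch buttons and the motor. 6 mm shorter than the three black rubber feet; at the start it rests on the bench
- rubber_foot_1: black rubber dome foot, 36 mm across and 16 mm high, at x +86, y +116 mm in the sander's frame; origin at its bottom. On the bench from the start
- rubber_foot_2: same foot at x -86, y +116 mm, diagonally opposite the bare foot; origin at its bottom. At the start it hangs about 5 mm above the bench; when the bare foot is held up enough it comes down and bears. The rubber gives about 0.7 mm under load
- rubber_foot_3: same foot at x -86, y -116 mm; origin at its bottom. On the bench from the start
- shim: orange plastic wedge lying flat, thin end roughly towards the bare foot, about 70 g: 150 mm long (its x), 45 mm wide (its y), rising straight from 2 mm thick at the thin end (+x) to 18 mm at the thick end (-x). Origin under its centre, z up. Nudged sideways near the thick end it turns about a point some 25 mm from its middle towards the thin end. It stays where it is left
- shim_thin_end (a point): middle of the thin end, 75 mm from the shim's origin, 1 mm up. The sander is firm on all four corners when this end is about 37 mm (27 to 47) past the bare foot's point along the shim, so the foot's point is 38 mm ahead of the shim's origin; pushed further, the corners either side lift
- shim_thick_end (a point): middle of the flat thick end face (45 mm wide, 18 mm high), 75 mm from the shim's origin, 9 mm up. Pushed here, the shim lifts the foot with about 6 to 10 N; the push climbs past 10 N once the fourth foot is down, and at about 20 N the sander starts to slide
- glue_bottle: white glue bottle with orange cap, 64 mm across and 190 mm tall; origin under its centre; stands left of the sander
- tape_measure: black and yellow tape measure, 72 x 38 x 66 mm; origin under its centre
- sanding_block: cork sanding block, 110 x 65 x 33 mm; origin under its centre
- mitre_gauge: mitre gauge lying flat: 200 mm steel bar, half-round head with a 140 mm fence across it, black knob 51 mm high; origin under the middle of the fence
- try_square: try square lying flat beyond the work, wooden stock 125 mm, steel blade 200 mm, 18 mm high; origin under the middle of the stock
- pine_offcut: pine offcut lying flat beyond the sander, 60 x 170 x 35 mm; origin under its centre
- flat_pencil: red flat carpenter's pencil, 180 x 13 x 8 mm, lying between the robot and the work; origin under its centre
Things that resemble listed ones, but are neither listed nor needed, are in the scene too. Of the things like the shim, leave any that is blue; of the rest the smaller one is meant.

How it is judged:
By the outcome, as a careful person would: the job done as asked, in the order asked, and still so for the second after the job is handed in, with the robot touching nothing.
It also fails if it takes over 72 s, if anything falls off the work surface, if the arm or the gripper's body presses on something with over 40 N, if the wrist force passes 120 N, or if a joint passes its speed limit or range.

### The arm

A 6-joint arm with a two-finger parallel gripper is mounted at the origin on the work surface. World frame = base frame: x ahead of the robot, y to its left, z up, the work surface at z = 0. Lengths are in m, angles in degrees, forces in N, time in s.
With the tool pointing down it reaches from about 0.35 to 0.875 m from the base axis. Payload 4.2 kg.
Tool frame: the origin (TCP) lies at the very end of the fingers, on their centre line; the grasp point (between the pads) lies 19 mm behind it (tcp_to_grasp is the z of the grasp point in the tool frame, in m); z points along the fingers, y is the direction in which the jaws open and shut (so a half turn about z gives the same grasp; the last joint's range is limited). The gripper opens to 87 mm and grips with 3 to 60 N. Pads are 19 mm wide; open, the fingers measure 117 mm over their backs; the gripper's body (75 mm by 190 mm) begins 51 mm behind the grasp point.
Start: joints at [79.16, 22.042, 0.453, 0, -68.411, -14.817], TCP at [0.271, 0.563, 0.223] pointing down, gripper open.
Joint ranges: [-179.83, 179.83], [-69.29, 118.12], [-61.27, 80.66], [-181.25, 117.63], [-171.15, -9.14], [-177.46, 177.46]. Speed limits (degrees/s): [159.86, 159.86, 180, 180, 180, 180].

### API

Orientations are given as a 3x3 rotation matrix whose columns are the frame's x, y, z axes.
In Python, from station import sense, capture, camera_params, finish_job, tcp_to_grasp gives the robot as it stands.
- The arm moves only by the shell command python3 -m inch 'ROWS'. ROWS is JSON, a list of rows, each an object of numbers: "jaw": the closure in counts, from 0 (fully open) to 255 (shut); "x", "y", "z": the shift along the world's x, y, z normalised to -1 to 1, where 1 is 0.06 m; "ax", "ay", "az": the turn, a rotation vector about the world's x, y, z normalised to -1 to 1, where 1 is 10 degrees. A call has 1 to 12 rows; each row shifts and turns the pose as measured when the row begins; what a row does not reach is not made up. A row lasts 1/8 s, in which the tool goes at most 62.5 mm and 10.7 degrees, less where a joint would pass 70% of its speed; a pose out of reach is approached as far as the arm can. A call with a number of a shift or a turn outside -1 to 1 is refused whole. A call with a gripper value outside its range is refused whole. The fingers move at their own pace and stop on an object; the grip force is fixed at half the most. Time passes only in rows, so rows that do not move let the fingers close. It gives the time, the measured TCP pose, the force and the opening at its end, in the units of the state.
- sense(): the state, without advancing time (a new reading comes with each control period).
- capture(name): name is "scene" or "top" or "wrist"; returns the picture (400x640x3 uint8, red, green, blue); there is no depth.
- camera_params(name): a dict with "vfov" (degrees; the focal length in pixels is half the picture's height over the tangent of half this angle, whatever the lens; pixels are square), "cx", "cy" (the principal point, pixels), "R" (3x3) and "t" (3): a world point X has camera coordinates R X + t. Camera axes: x right, y down, z forward; pixel columns grow to the right and rows downward; lengths in m; the calibration is good to about 2 mm. The wrist camera is an equidistant fisheye: a pixel r from the principal point sees the ray r / f radians off the axis. A picture is of the moment at which its call begins: read the wrist's pose just before it. camera_params takes no time and is no camera call; for the wrist camera it gives the pose at the moment of the call.
- finish_job(): hands the job in, once; it reports no verdict.
The state is a dict: "time_s": time; "joints": joint angles; "joint_velocities": joint speeds; "effort": joint torques, N m; "tcp_pos": TCP position; "ee_rot": TCP orientation; "wrist_force": force on the tool from outside, world axes, zero at the start; "moment": the same for the moment, N m; "gripper_width": opening from 0.0 (shut) to 1.0 (fully open).
Only numpy, scipy, OpenCV 4.12 (cv2) and the standard library are available. Lean on these libraries where they do the work, as an engineer would, in place of code of your own. Each camera call takes 0.05 s, during which the arm holds its last target.

## Working session

There is one attempt and no reset: what is moved stays moved. The work goes in short steps, Python scripts to look and compute and a shell command to move; the robot and the scene stay as the last step left them, time stands still between calls to the robot, and variables do not carry over. Pictures are saved under pics/ and viewed, and the job is handed in when it is done.

```bash
mkdir -p pics; ls; python3 - <<'E'
from station import *
import cv2
s=sense();print(s['tcp_pos'],s['ee_rot'],s['wrist_force'],s['time_s'],tcp_to_grasp)
for n in("scene","top","wrist"):
    cv2.imwrite(f"pics/{n}0.png",capture(n)[:,:,::-1]);print(n,camera_params(n))
E
```

```text
pics
[0.2703392  0.56282553 0.22145416] [[ 9.01323785e-01 -4.33145145e-01 -8.48014162e-04]
 [-4.33145961e-01 -9.01321532e-01 -2.01808970e-03]
 [ 1.09792332e-04  2.18626616e-03 -9.99997604e-01]] [-0.34795954  0.16477078 -0.6315783 ] 0.0 -0.0187
scene {'vfov': 55.126426714356974, 'cx': 312.79447640638466, 'cy': 201.70687915637748, 'R': array([[ 0.88827303,  0.45921759,  0.00949935],
       [ 0.31540326, -0.59479474, -0.73941869],
       [-0.33390391,  0.6598018 , -0.67317885]]), 't': array([-0.47125779, -0.09519428,  1.3650788 ])}
top {'vfov': 54.11784524677223, 'cx': 316.7078928605745, 'cy': 202.86221071004388, 'R': array([[-0.01951356, -0.99977023, -0.00887193],
       [-0.99469391,  0.02030946, -0.10085409],
       [ 0.1010111 ,  0.00685683, -0.99486167]]), 't': array([0.06788835, 0.49720655, 1.10950633])}
wrist {'vfov': 65.70646984690485, 'cx': 321.43093172702646, 'cy': 196.9809026471823, 'R': array([[-0.43253288, -0.90161623,  0.00186508],
       [-0.87116309,  0.41845488,  0.25684702],
       [-0.23235789,  0.10946999, -0.96645027]]), 't': array([ 0.62443997, -0.03132079,  0.38982712])}
```

View pics/scene0.png

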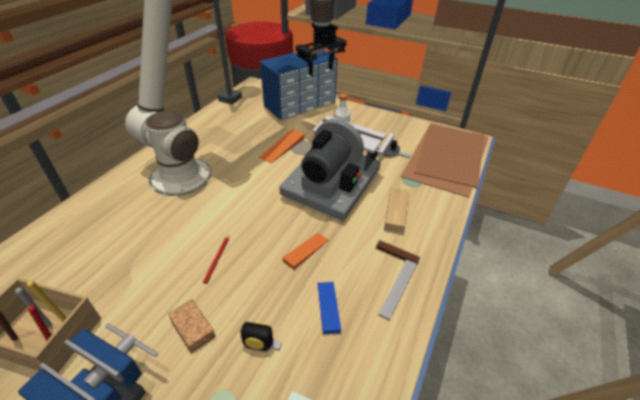

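View pics/top0.png

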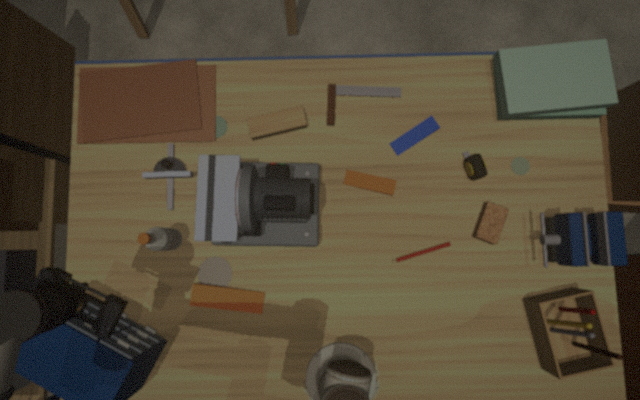

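View pics/wrist0.png

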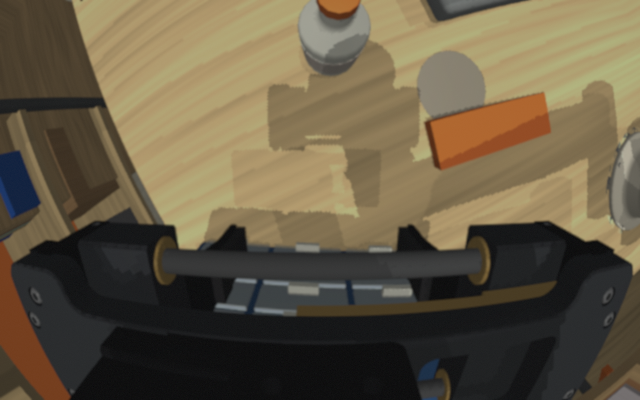

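The pictures show the meant shim, the small orange one, at top (370,182). The larger orange one is at (228,298) and the blue one at (415,135). The sander's motor and switch corner is at about (318,165).

```bash
python3 - <<'E'
import cv2,numpy as np
a=cv2.imread("pics/top0.png")[130:270,180:420]
a=cv2.convertScaleAbs(cv2.resize(a,None,fx=3.3,fy=3.3,interpolation=cv2.INTER_CUBIC),alpha=1.6)
cv2.imwrite("pics/topc.png",a)
a=cv2.imread("pics/scene0.png")[150:280,260:420]
cv2.imwrite("pics/scc.png",cv2.resize(a,None,fx=4.5,fy=4.5,interpolation=cv2.INTER_CUBIC))
E
```

```text
(no output)
```

View pics/topc.png

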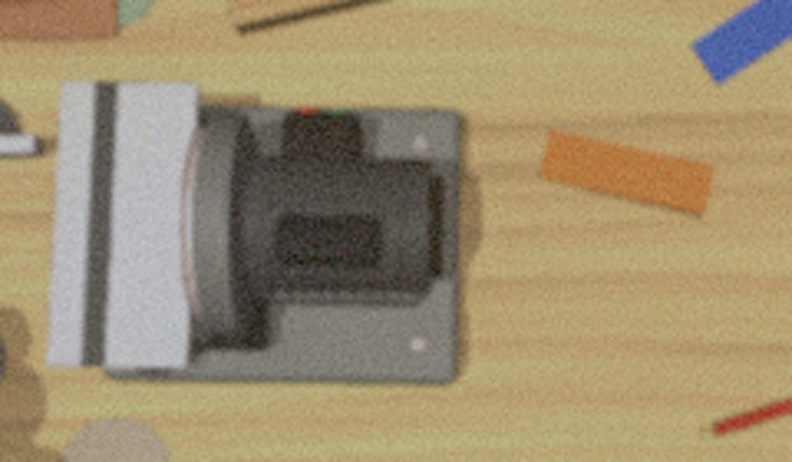

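View pics/scc.png

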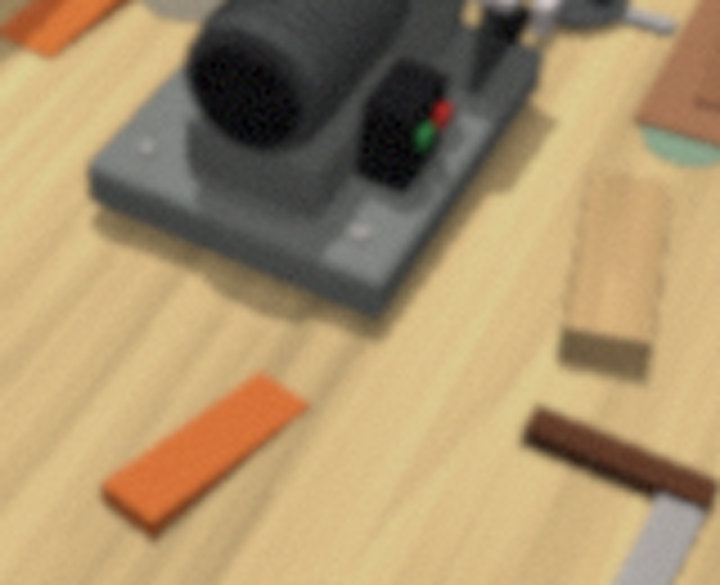

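```bash
cat > h.py <<'E'
import numpy as np,cv2
from station import *
def f(c):return 200/np.tan(np.radians(c['vfov'])/2)
def ray(c,u,v):
    R=np.array(c['R']);t=np.array(c['t'])
    d=np.array([(u-c['cx'])/f(c),(v-c['cy'])/f(c),1.])
    return -R.T@t,R.T@d
def onz(c,u,v,z):
    o,d=ray(c,u,v);return o+d*(z-o[2])/d[2]
def tri(c1,p1,c2,p2):
    o1,d1=ray(c1,*p1);o2,d2=ray(c2,*p2)
    s=np.linalg.lstsq(np.c_[d1,-d2],o2-o1,rcond=None)[0]
    a=o1+s[0]*d1;b=o2+s[1]*d2;return (a+b)/2,np.linalg.norm(a-b)
def shim(n,img):
    hsv=cv2.cvtColor(img,cv2.COLOR_RGB2HSV)
    m=cv2.inRange(hsv,(5,140,60),(16,255,255))
    return m
E
python3 - <<'E'
from h import *
T=camera_params('top');S=camera_params('scene')
T0=lambda x,y:(180+x/3.3,130+y/3.3); S0=lambda x,y:(260+x/4.5,150+y/4.5)
for n,a,b in(('bolt bare',T0(421,143),S0(360,231)),('bolt3',T0(418,344),S0(146,147)),('corner bare',T0(458,112),S0(373,290)),('corner3',T0(456,378),S0(92,172))):
    print(n,*tri(T,a,S,b))
for z,p in ((.002,(552,132)),(.002,(541,178)),(.018,(713,167)),(.018,(703,216))): print(z,onz(T,*T0(*p),z))
for z,p in ((.002,(265,375)),(.002,(309,405)),(.018,(104,491)),(.018,(153,524))): print(z,onz(S,*S0(*p),z))
for n,c,b in(('top',T,(300,120,420,220)),('scene',S,(265,225,345,280))):
    im=cv2.imread(f'pics/{n}0.png')[:,:,::-1].copy();m=shim(n,im);k=np.zeros_like(m);k[b[1]:b[3],b[0]:b[2]]=1;m*=k
    ct=max(cv2.findContours(m,0,1)[0],key=cv2.contourArea);r=cv2.minAreaRect(ct);print(n,r,cv2.boxPoints(r).tolist(),cv2.approxPolyDP(ct,4,True).reshape(-1,2).tolist())
    M=cv2.moments(ct); print('centroid',onz(c,M['m10']/M['m00'],M['m01']/M['m00'],.009))
    if n=='top':
        for q in cv2.boxPoints(r): print(onz(c,*q,.01))
E
```

```text
bolt bare [0.58133616 0.08253796 0.05422636] 0.00175704764592073
bolt3 [0.40856375 0.08806262 0.05841137] 0.0021934166074294797
corner bare [0.60913345 0.04911119 0.03930221] 0.0020927174427538037
corner3 [0.38001808 0.05704309 0.04654937] 0.003972751013892216
0.002 [ 0.59746853 -0.03494806  0.002     ]
0.002 [ 0.55570028 -0.02390147  0.002     ]
0.018 [ 0.55999264 -0.17569961  0.018     ]
0.018 [ 0.51639612 -0.165125    0.018     ]
0.002 [ 0.56388619 -0.02440256  0.002     ]
0.002 [ 0.60173299 -0.03495375  0.002     ]
0.018 [ 0.52616692 -0.17144798  0.018     ]
0.018 [ 0.56545015 -0.17960413  0.018     ]
top ((369.2352600097656, 181.941162109375), (51.195579528808594, 15.18513011932373), 12.52880859375) [[342.5999755859375, 183.7999725341797], [345.89410400390625, 168.97645568847656], [395.87054443359375, 180.0823516845703], [392.576416015625, 194.90586853027344]] [[347, 170], [344, 183], [393, 193], [394, 180]]
centroid [ 0.55901806 -0.09962786  0.009     ]
[ 0.55500509 -0.01944862  0.01      ]
[ 0.59914477 -0.03036099  0.01      ]
[ 0.56280556 -0.17679216  0.01      ]
[ 0.51897991 -0.16537239  0.01      ]
scene ((304.63470458984375, 249.06448364257812), (16.386611938476562, 47.20728302001953), 50.01311492919922) [[281.2846984863281, 257.954833984375], [317.4544982910156, 227.6188507080078], [327.9847106933594, 240.17413330078125], [291.8149108886719, 270.5101318359375]] [[327, 239], [316, 233], [283, 260], [294, 268]]
centroid [ 0.55916253 -0.10932753  0.009     ]
```

```bash
python3 -m inch '[{"z":1,"jaw":220},{"z":1},{"y":-0.8,"x":0.2,"az":-0.5},{"y":-1,"x":0.3,"az":-0.6},{"y":-1,"x":0.3,"az":-0.6},{"y":-1,"x":0.4,"az":-0.6},{"y":-1,"x":0.4,"az":-0.6},{"y":-1,"x":0.4,"az":-0.6},{"y":-1,"x":0.4,"az":-0.6},{"y":-1,"x":0.3,"az":-0.6},{"y":-1,"x":0.3,"az":-0.6},{"y":-1,"x":0.3,"az":-0.6}]'; python3 - <<'E'
from h import *
s=sense();print(s['time_s'],s['tcp_pos'],s['ee_rot'][:,1],s['joints'],s['gripper_width'])
E
```

```text
0.15 [0.27040988 0.56297069 0.22172931] [-0.4330858  -0.90135118  0.00165777] [ 7.91596840e+01  2.20795647e+01  3.98229918e-01 -1.90623283e-02
 -6.84122285e+01 -1.48162409e+01] 1.0017386326742574$[0]: bad value
```

```bash
python3 -m inch '[{"x":0,"y":0,"z":1,"ax":0,"ay":0,"az":0,"jaw":220}]'
```

```text
time_s: 0.28
tcp_pos: [0.2692, 0.5602, 0.276]
ee_rot: [[0.901, -0.433, -0.005], [-0.434, -0.901, -0.015], [0.002, 0.016, -1.0]]
wrist_force: [0.1, 1.2, 1.3]
gripper_width: 0.947
```

All keys are required in every row.

```bash
python3 -m inch '[{"x":0,"y":0,"z":1,"ax":0,"ay":0,"az":0,"jaw":220},{"x":0.2,"y":-0.8,"z":0.1,"ax":0,"ay":0,"az":-0.5,"jaw":220},{"x":0.3,"y":-1,"z":0,"ax":0,"ay":0,"az":-0.6,"jaw":220},{"x":0.3,"y":-1,"z":0,"ax":0,"ay":0,"az":-0.6,"jaw":220},{"x":0.4,"y":-1,"z":0,"ax":0,"ay":0,"az":-0.6,"jaw":220},{"x":0.4,"y":-1,"z":0,"ax":0,"ay":0,"az":-0.6,"jaw":220},{"x":0.4,"y":-1,"z":0,"ax":0,"ay":0,"az":-0.6,"jaw":220},{"x":0.4,"y":-1,"z":0,"ax":0,"ay":0,"az":-0.6,"jaw":220},{"x":0.3,"y":-1,"z":0,"ax":0,"ay":0,"az":-0.6,"jaw":220},{"x":0.3,"y":-1,"z":0,"ax":0,"ay":0,"az":-0.6,"jaw":220},{"x":0.3,"y":-1,"z":0,"ax":0,"ay":0,"az":-0.6,"jaw":220}]'
```

```text
time_s: 1.65
tcp_pos: [0.4604, -0.0203, 0.3465]
ee_rot: [[0.068, -0.998, -0.007], [-0.998, -0.068, 0.0], [-0.001, 0.007, -1.0]]
wrist_force: [1.8, 0.5, 0.3]
gripper_width: 0.138
```

```bash
python3 -m inch '[{"x":0.1,"y":-1,"z":0,"ax":0,"ay":0,"az":-0.4,"jaw":220},{"x":0.2,"y":-1,"z":-0.2,"ax":0,"ay":0,"az":-0.4,"jaw":220},{"x":0.2,"y":-0.9,"z":-0.2,"ax":0,"ay":0,"az":0,"jaw":220},{"x":0,"y":0,"z":0,"ax":0,"ay":0,"az":0,"jaw":220}]'; python3 - <<'E'
from h import *
W=camera_params('wrist');print(W,-W['R'].T@W['t'])
cv2.imwrite("pics/w1.png",capture('wrist')[:,:,::-1])
E
```

```text
time_s: 2.15
tcp_pos: [0.4897, -0.2017, 0.3205]
ee_rot: [[-0.083, -0.996, -0.009], [-0.997, 0.083, 0.002], [-0.001, 0.009, -1.0]]
wrist_force: [-0.6, 0.7, -0.1]
gripper_width: 0.136
{'vfov': 65.70646984690485, 'cx': 321.43093172702646, 'cy': 196.9809026471823, 'R': array([[-0.99653443,  0.08272484,  0.0087028 ],
       [ 0.08216059,  0.96256304,  0.25830607],
       [ 0.01299134,  0.25812592, -0.96602393]]), 't': array([0.501501  , 0.09678528, 0.52967732])} [ 0.48492986 -0.27137197  0.48231628]
```

View pics/w1.png

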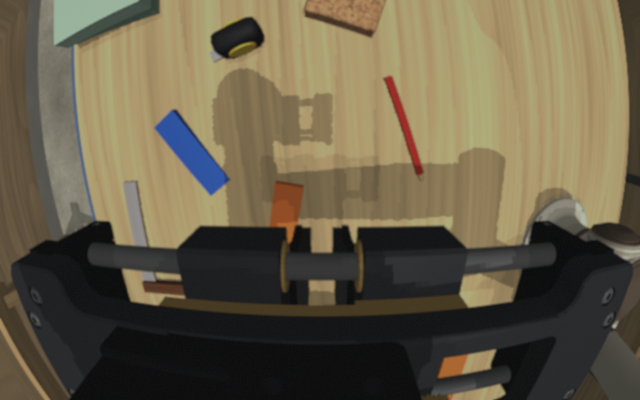

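```bash
python3 -m inch '[{"x":0.3,"y":1,"z":0,"ax":0,"ay":0,"az":0,"jaw":220},{"x":0.3,"y":1,"z":0,"ax":0,"ay":0,"az":0,"jaw":220},{"x":0.3,"y":1,"z":0,"ax":0,"ay":0,"az":0,"jaw":220},{"x":0,"y":0,"z":0,"ax":0,"ay":0,"az":0,"jaw":220},{"x":0,"y":0,"z":0,"ax":0,"ay":0,"az":0,"jaw":220}]'; python3 - <<'E'
from h import *
import json
W=camera_params('wrist');im=capture('wrist')
cv2.imwrite("pics/w2.png",im[:,:,::-1]);print(-W['R'].T@W['t'])
def rayW(u,v):
    x,y=u-W['cx'],v-W['cy'];r=np.hypot(x,y);th=r/f(W)
    d=np.array([x/r*np.sin(th),y/r*np.sin(th),np.cos(th)]);return -W['R'].T@W['t'],W['R'].T@d
m=shim('w',im);
for ct in cv2.findContours(m,0,1)[0]:
    if cv2.contourArea(ct)<200:continue
    b=cv2.boxPoints(cv2.minAreaRect(ct));a=cv2.approxPolyDP(ct,5,True).reshape(-1,2)
    print(cv2.contourArea(ct))
    for q in a:
        o,d=rayW(*q)
        print(q,[np.round((o+d*(z-o[2])/d[2])[:2],4) for z in(.0,.002,.018)])
E
```

```text
time_s: 2.82
tcp_pos: [0.5425, -0.0131, 0.3232]
ee_rot: [[-0.078, -0.997, -0.004], [-0.997, 0.078, 0.003], [-0.003, 0.005, -1.0]]
wrist_force: [-0.3, -0.5, -0.1]
gripper_width: 0.137
[ 0.53741377 -0.08295342  0.4849101 ]
811.5
[504 270] [array([0.1864, 0.2298]), array([0.1879, 0.2285]), array([0.1994, 0.2182])]
[481 273] [array([0.243 , 0.2268]), array([0.2443, 0.2255]), array([0.254 , 0.2153])]
[471 306] [array([0.2539, 0.305 ]), array([0.2551, 0.3034]), array([0.2644, 0.2906])]
[497 303] [array([0.1875, 0.3117]), array([0.189 , 0.3101]), array([0.2005, 0.2971])]
2708.5
[300  57] [array([ 0.5611, -0.1784]), array([ 0.561, -0.178]), array([ 0.5602, -0.1748])]
[283 150] [array([ 0.5998, -0.0341]), array([ 0.5996, -0.0343]), array([ 0.5975, -0.0359])]
[310 156] [array([ 0.5581, -0.0209]), array([ 0.5581, -0.0212]), array([ 0.5574, -0.0232])]
[327  62] [array([ 0.5202, -0.1668]), array([ 0.5203, -0.1664]), array([ 0.5209, -0.1637])]
```

View pics/w2.png

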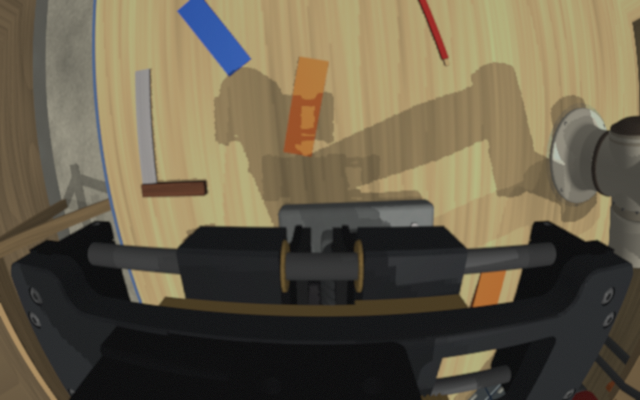

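```bash
python3 -m inch '[{"x":-0.6,"y":-1,"z":0,"ax":0,"ay":0,"az":0,"jaw":220},{"x":-0.6,"y":-1,"z":-0.3,"ax":0,"ay":0,"az":0,"jaw":220},{"x":0,"y":-0.3,"z":-1,"ax":0,"ay":0,"az":0,"jaw":220},{"x":0,"y":0,"z":-1,"ax":0,"ay":0,"az":0,"jaw":220},{"x":0,"y":0,"z":-1,"ax":0,"ay":0,"az":0,"jaw":220},{"x":0,"y":0,"z":-0.8,"ax":0,"ay":0,"az":0,"jaw":220},{"x":0,"y":0,"z":0,"ax":0,"ay":0,"az":0,"jaw":220}]'
```

```text
time_s: 3.75
tcp_pos: [0.4729, -0.1482, 0.0786]
ee_rot: [[-0.089, -0.996, 0.008], [-0.996, 0.089, 0.001], [-0.002, -0.008, -1.0]]
wrist_force: [0.9, -0.2, 1.2]
gripper_width: 0.134
```

```bash
python3 -m inch '[{"x":0,"y":0,"z":-0.8,"ax":0,"ay":0,"az":0.05,"jaw":220},{"x":0,"y":0,"z":-0.2,"ax":0,"ay":0,"az":0,"jaw":220},{"x":0,"y":0,"z":0,"ax":0,"ay":0,"az":0,"jaw":220}]'
```

```text
time_s: 4.12
tcp_pos: [0.4792, -0.1501, 0.0245]
ee_rot: [[-0.08, -0.997, 0.022], [-0.997, 0.08, -0.001], [-0.001, -0.022, -1.0]]
wrist_force: [-0.1, 0.1, 0.8]
gripper_width: 0.138
```

```bash
python3 -m inch '[{"x":-0.05,"y":0,"z":-0.3,"ax":0,"ay":0.12,"az":0,"jaw":220},{"x":0,"y":0,"z":0,"ax":0,"ay":0,"az":0,"jaw":220}]'
```

```text
time_s: 4.38
tcp_pos: [0.4788, -0.1503, 0.0089]
ee_rot: [[-0.079, -0.997, 0.007], [-0.997, 0.079, -0.001], [0.0, -0.007, -1.0]]
wrist_force: [-0.3, -0.7, -0.6]
gripper_width: 0.136
```

```bash
python3 -m inch '[{"x":0.2,"y":0,"z":-0.05,"ax":0,"ay":0.03,"az":0,"jaw":220},{"x":0.2,"y":0,"z":0,"ax":0,"ay":0,"az":0,"jaw":220},{"x":0.1,"y":0,"z":0,"ax":0,"ay":0,"az":0,"jaw":220},{"x":0,"y":0,"z":0,"ax":0,"ay":0,"az":0,"jaw":220}]'; python3 -m inch '[{"x":0.08,"y":0,"z":0,"ax":0,"ay":0,"az":0,"jaw":220},{"x":0,"y":0,"z":0,"ax":0,"ay":0,"az":0,"jaw":220}]'
```

```text
time_s: 4.88
tcp_pos: [0.5129, -0.1502, 0.007]
ee_rot: [[-0.078, -0.997, 0.005], [-0.997, 0.078, -0.001], [0.001, -0.005, -1.0]]
wrist_force: [-0.0, -0.5, -0.3]
gripper_width: 0.137
time_s: 5.12
tcp_pos: [0.5176, -0.1502, 0.007]
ee_rot: [[-0.078, -0.997, 0.004], [-0.997, 0.078, -0.001], [0.001, -0.004, -1.0]]
wrist_force: [-0.2, -0.3, 0.2]
gripper_width: 0.136
```

```bash
python3 - <<'E'
from h import *
for n,(x0,y0,x1,y1) in (("scene",(250,130,410,280)),("top",(260,130,430,250)),("wrist",(200,60,420,300))):
    im=capture(n)[y0:y1,x0:x1,::-1]
    cv2.imwrite(f"pics/{n}3.png",cv2.resize(im,None,fx=3,fy=3,interpolation=2))
E
python3 - <<'E'
import cv2,numpy as np
a=[cv2.imread(f"pics/{n}3.png") for n in("scene","top")]
h=450;cv2.imwrite("pics/c3.png",cv2.resize(np.hstack([a[0],cv2.copyMakeBorder(a[1],0,h-360,0,0,0)]),None,fx=.8,fy=.8))
E
```

```text
(no output)
```

View pics/c3.png

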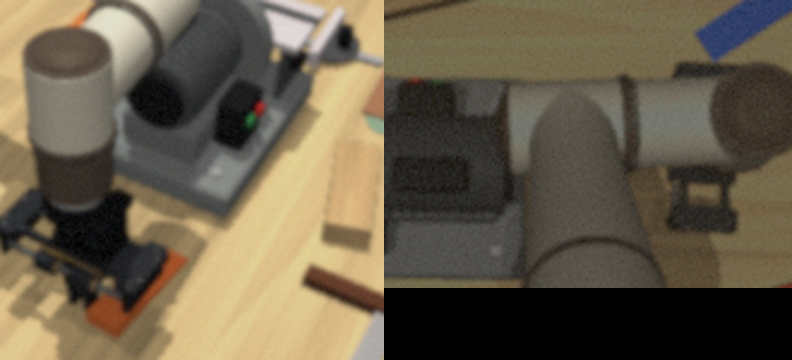

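View pics/wrist3.png

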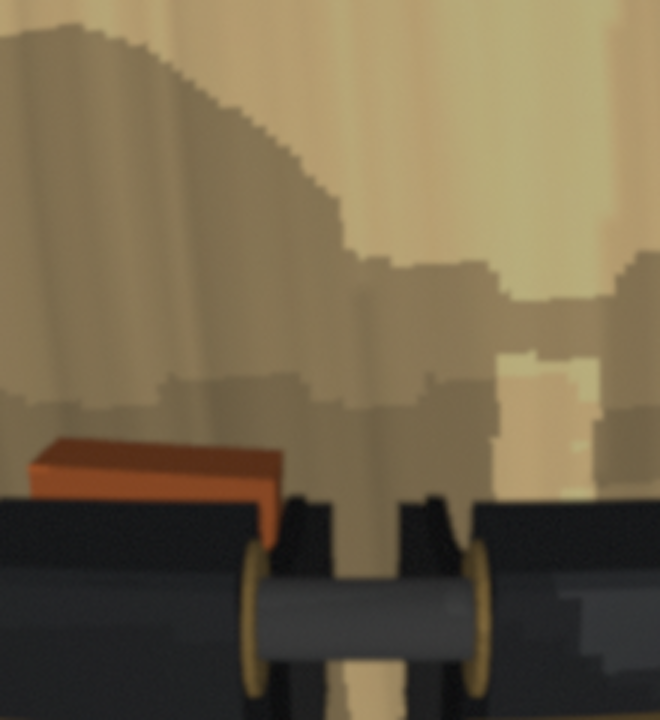

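```bash
python3 -m inch '[{"x":-0.2,"y":0,"z":0,"ax":0,"ay":0,"az":0,"jaw":220},{"x":-0.2,"y":0,"z":1,"ax":0,"ay":0,"az":0,"jaw":220},{"x":0,"y":0,"z":1,"ax":0,"ay":0,"az":0,"jaw":220},{"x":0,"y":0.2,"z":1,"ax":0,"ay":0,"az":0,"jaw":220},{"x":0.3,"y":0.6,"z":1,"ax":0,"ay":0,"az":0,"jaw":220},{"x":0.6,"y":1,"z":0.8,"ax":0,"ay":0,"az":0,"jaw":220},{"x":0.6,"y":0.5,"z":0.8,"ax":0,"ay":0,"az":0,"jaw":220},{"x":0,"y":0,"z":0,"ax":0,"ay":0,"az":0,"jaw":220},{"x":0,"y":0,"z":0,"ax":0,"ay":0,"az":0,"jaw":220}]'; cat > w.py <<'E'
from h import *
import sys
def wlook(name):
    W=camera_params('wrist');im=capture('wrist');cv2.imwrite(name,im[:,:,::-1])
    o=-W['R'].T@W['t']
    def rw(u,v,z):
        x,y=u-W['cx'],v-W['cy'];r=np.hypot(x,y);th=r/f(W)
        d=W['R'].T@np.array([x/r*np.sin(th),y/r*np.sin(th),np.cos(th)]);return o+d*(z-o[2])/d[2]
    m=shim('w',im)
    for ct in cv2.findContours(m,0,1)[0]:
        if cv2.contourArea(ct)<300:continue
        for q in cv2.approxPolyDP(ct,5,True).reshape(-1,2):
            print(q,[np.round(rw(*q,z)[:2],4) for z in(.0,.002,.018)])
        print()
    return rw
E
python3 - <<'E'
from w import *
wlook('pics/w4.png')
E
```

```text
time_s: 6.4
tcp_pos: [0.5562, -0.033, 0.3223]
ee_rot: [[-0.082, -0.997, -0.007], [-0.997, 0.082, 0.003], [-0.002, 0.008, -1.0]]
wrist_force: [-0.3, 0.3, -0.0]
gripper_width: 0.139
[508 274] [array([0.1875, 0.2232]), array([0.189 , 0.2218]), array([0.201 , 0.2111])]
[487 275] [array([0.2415, 0.2154]), array([0.2428, 0.2141]), array([0.253 , 0.2036])]
[478 306] [array([0.2505, 0.29  ]), array([0.2517, 0.2884]), array([0.2617, 0.2754])]
[502 303] [array([0.1876, 0.2966]), array([0.1891, 0.2949]), array([0.2012, 0.2817])]

[300  71] [array([ 0.5749, -0.1758]), array([ 0.5748, -0.1755]), array([ 0.574 , -0.1731])]
[296 166] [array([ 0.5943, -0.0271]), array([ 0.5941, -0.0274]), array([ 0.5927, -0.0299])]
[323 168] [array([ 0.552 , -0.0203]), array([ 0.552 , -0.0206]), array([ 0.552 , -0.0233])]
[328  76] [array([ 0.5326, -0.1641]), array([ 0.5327, -0.1639]), array([ 0.5333, -0.1618])]
```

View pics/w4.png

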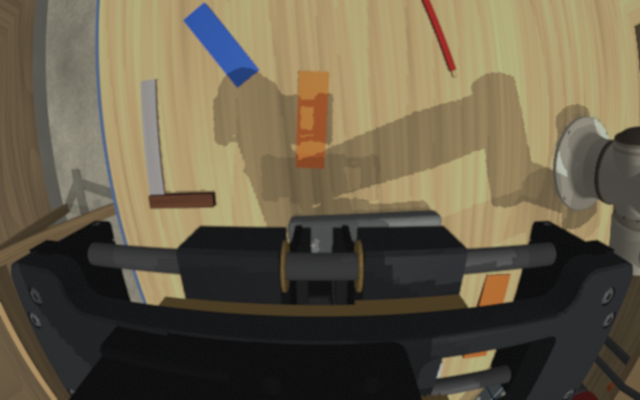

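```bash
python3 -m inch '[{"x":0,"y":-1,"z":0,"ax":0,"ay":0,"az":0,"jaw":220},{"x":0,"y":-1,"z":0,"ax":0,"ay":0,"az":0,"jaw":220},{"x":0,"y":-1,"z":-0.3,"ax":0,"ay":0,"az":0,"jaw":220},{"x":0,"y":0,"z":-1,"ax":0,"ay":0,"az":0,"jaw":220},{"x":0,"y":0,"z":-1,"ax":0,"ay":0,"az":0,"jaw":220},{"x":-0.05,"y":0,"z":-1,"ax":0,"ay":0,"az":0,"jaw":220},{"x":-0.05,"y":0,"z":-0.9,"ax":0,"ay":0,"az":0,"jaw":220},{"x":0,"y":0,"z":-0.3,"ax":0,"ay":0,"az":0,"jaw":220},{"x":0,"y":0,"z":0,"ax":0,"ay":0,"az":0,"jaw":220}]'
```

```text
time_s: 7.58
tcp_pos: [0.5324, -0.2223, 0.037]
ee_rot: [[-0.092, -0.995, -0.025], [-0.996, 0.092, 0.004], [-0.002, 0.025, -1.0]]
wrist_force: [0.5, -0.1, 0.6]
gripper_width: 0.135
```

```bash
python3 -m inch '[{"x":0.34,"y":0,"z":0,"ax":0,"ay":-0.14,"az":0.0,"jaw":220},{"x":0,"y":0,"z":-0.25,"ax":0,"ay":0,"az":0,"jaw":220},{"x":0,"y":0,"z":-0.15,"ax":0,"ay":0,"az":0,"jaw":220},{"x":0,"y":0,"z":0,"ax":0,"ay":0,"az":0,"jaw":220}]'
```

```text
time_s: 8.07
tcp_pos: [0.5554, -0.2231, 0.0142]
ee_rot: [[-0.093, -0.996, 0.006], [-0.996, 0.093, 0.004], [-0.004, -0.006, -1.0]]
wrist_force: [0.1, 0.3, -0.2]
gripper_width: 0.137
```

```bash
python3 -m inch '[{"x":0,"y":0,"z":-0.12,"ax":0,"ay":0.03,"az":0,"jaw":220},{"x":0,"y":0.3,"z":0,"ax":0,"ay":0,"az":0,"jaw":220},{"x":0,"y":0.2,"z":0,"ax":0,"ay":0,"az":0,"jaw":220},{"x":0,"y":0.1,"z":0,"ax":0,"ay":0,"az":0,"jaw":220},{"x":0.01,"y":0.1,"z":0,"ax":0,"ay":0,"az":0,"jaw":220},{"x":0.01,"y":0.1,"z":0,"ax":0,"ay":0,"az":0,"jaw":220},{"x":0.01,"y":0.1,"z":0,"ax":0,"ay":0,"az":0,"jaw":220},{"x":0.01,"y":0.1,"z":0,"ax":0,"ay":0,"az":0,"jaw":220},{"x":0.0,"y":0,"z":0,"ax":0,"ay":0,"az":0,"jaw":220}]'; python3 - <<'E'
from w import *
im=capture('wrist')[140:260,220:420,::-1];cv2.imwrite('pics/w5.png',cv2.resize(im,None,fx=3.5,fy=3.5,interpolation=2))
im=capture('scene')[130:280,240:420,::-1];cv2.imwrite('pics/s5.png',cv2.resize(im,None,fx=4,fy=4,interpolation=2))
E
```

```text
time_s: 9.2
tcp_pos: [0.5586, -0.1587, 0.0076]
ee_rot: [[-0.091, -0.996, 0.003], [-0.996, 0.091, 0.003], [-0.003, -0.002, -1.0]]
wrist_force: [-0.3, -0.2, 0.0]
gripper_width: 0.138
```

View pics/w5.png

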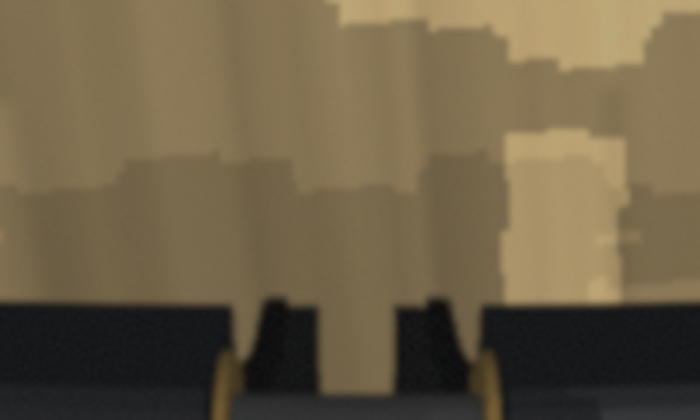

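View pics/s5.png

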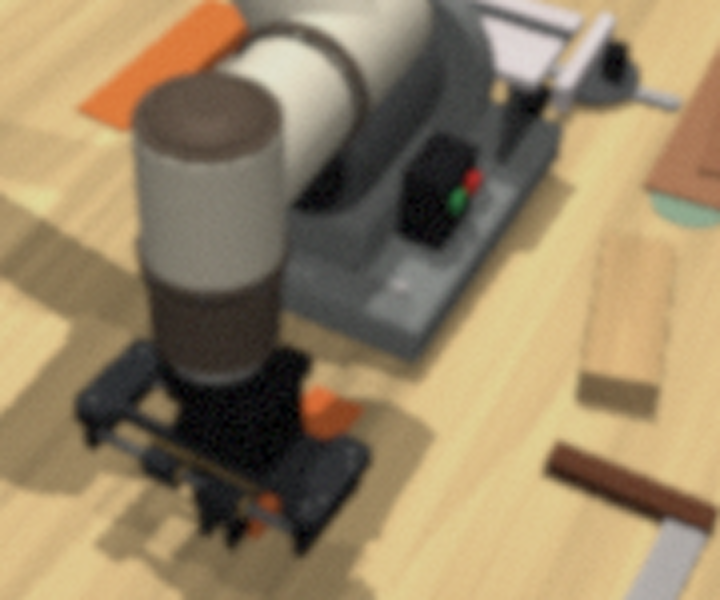

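```bash
python3 - <<'E'
from w import *
print(sense()['joints'])
im=capture('top')[:,:,::-1];cv2.imwrite('pics/t6.png',cv2.convertScaleAbs(im,alpha=1.5))
im=capture('scene')[:,:,::-1];cv2.imwrite('pics/s6.png',im)
E
```

```text
[-1.87230876e-02  3.13427419e+01 -1.98115936e+01 -2.86228865e-01
 -3.86921474e+01 -5.02772621e+00]
```

View pics/t6.png

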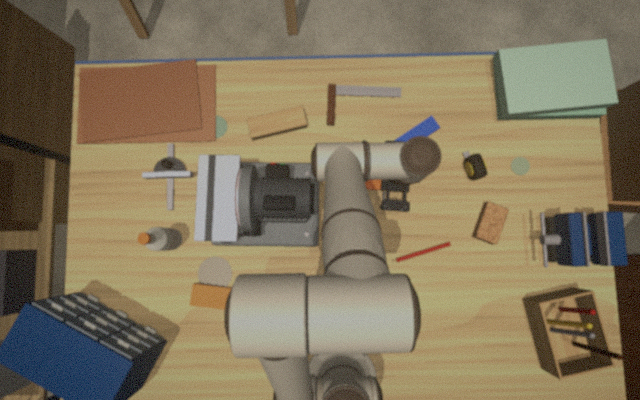

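View pics/s6.png

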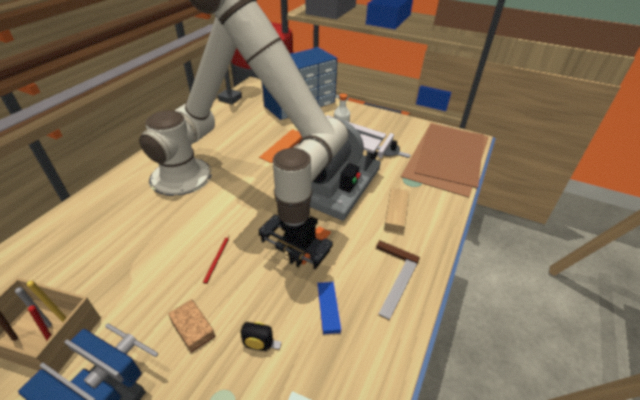

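```bash
python3 - <<'E'
from h import *
T=camera_params('top');S=camera_params('scene')
print('cap',tri(T,(421,157),S,(292,158)))
for z in(.3,.35,.4,.45,.5): print(z,onz(T,315,160,z)[:2],onz(T,420,157,z)[:2], onz(T,344,145,z)[:2],onz(T,335,180,z)[:2])
p=lambda c,X:(lambda q:(c['cx']+f(c)*q[0]/q[2],c['cy']+f(c)*q[1]/q[2]))(c['R']@np.array(X)+c['t'])
for y in(0,-.05,.0,.05):
  for z in(.25,.3,.35,.4): print(y,z,p(S,(.56,y,z)))
# motor top height: rear motor face top approx
print(tri(T,(310,203-24),S,(318,150)))
E
python3 - <<'E'
import cv2
im=cv2.imread('pics/s6.png')[100:270,240:420];cv2.imwrite('pics/s6c.png',cv2.resize(im,None,fx=4,fy=3.5,interpolation=2))
E
```

```text
cap (array([ 0.55586071, -0.15886859,  0.36394326]), np.float64(0.0039555770611887425))
0.3 [0.56622648 0.05798013] [ 0.56800046 -0.17468748] [ 0.59877409 -0.00720742] [0.52044562 0.01472142]
0.35 [0.55555389 0.05752299] [ 0.55722407 -0.16153121] [ 0.58619713 -0.00385044] [0.51245168 0.01679535]
0.4 [0.5448813  0.05706584] [ 0.54644768 -0.14837494] [ 5.73620180e-01 -4.93448636e-04] [0.50445773 0.01886928]
0.45 [0.53420871 0.0566087 ] [ 0.5356713  -0.13521868] [0.56104323 0.00286354] [0.49646378 0.0209432 ]
0.5 [0.52353612 0.05615155] [ 0.52489491 -0.12206241] [0.54846627 0.00622053] [0.48846984 0.02301713]
0 0.25 (np.float64(323.62763450472795), np.float64(162.46339555194294))
0 0.3 (np.float64(324.18761923763543), np.float64(146.59801695229947))
0 0.35 (np.float64(324.7876016225522), np.float64(129.59943265090337))
0 0.4 (np.float64(325.4320256981444), np.float64(111.34173500812652))
-0.05 0.25 (np.float64(314.9868471088584), np.float64(172.80375265286085))
-0.05 0.3 (np.float64(315.2580483555653), np.float64(156.75244923038966))
-0.05 0.35 (np.float64(315.549323155313), np.float64(139.51307350169654))
-0.05 0.4 (np.float64(315.86298584012803), np.float64(120.94864952722361))
0.0 0.25 (np.float64(323.62763450472795), np.float64(162.46339555194294))
0.0 0.3 (np.float64(324.18761923763543), np.float64(146.59801695229947))
0.0 0.35 (np.float64(324.7876016225522), np.float64(129.59943265090337))
0.0 0.4 (np.float64(325.4320256981444), np.float64(111.34173500812652))
0.05 0.25 (np.float64(331.7216945552677), np.float64(152.77730243514407))
0.05 0.3 (np.float64(332.5333453702732), np.float64(137.10751489519373))
0.05 0.35 (np.float64(333.40100878440376), np.float64(120.35634418944844))
0.05 0.4 (np.float64(334.33069022077973), np.float64(102.40784919810326))
(array([0.52359772, 0.06508321, 0.2403334 ]), np.float64(0.02320322498476762))
```

View pics/s6c.png

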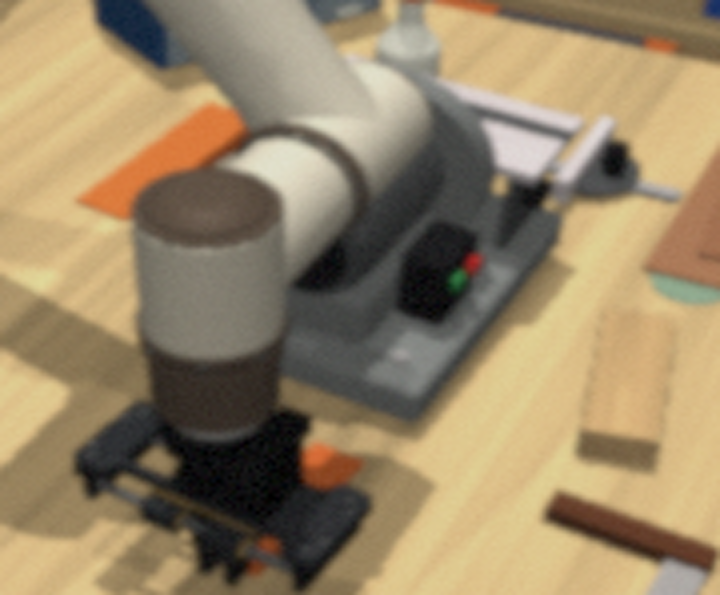

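```bash
python3 - <<'E'
from h import *
T=camera_params('top');S=camera_params('scene')
print('thin right corner',onz(S,240+362/4,100+463/3.5,.002), 'hidden-left edge visible',onz(S,240+307/4,100+445/3.5,.002))
E
python3 - <<'E'
import cv2
im=cv2.imread('pics/s6.png')[200:270,280:350];cv2.imwrite('pics/s6d.png',cv2.resize(im,None,fx=8,fy=8,interpolation=2))
im=cv2.imread('pics/t6.png')[140:220,300:430];cv2.imwrite('pics/t6d.png',cv2.resize(im,None,fx=6,fy=6,interpolation=2))
E
```

```text
thin right corner [ 0.59311376 -0.00406569  0.002     ] hidden-left edge visible [ 0.54642946 -0.00429933  0.002     ]
```

View pics/s6d.png

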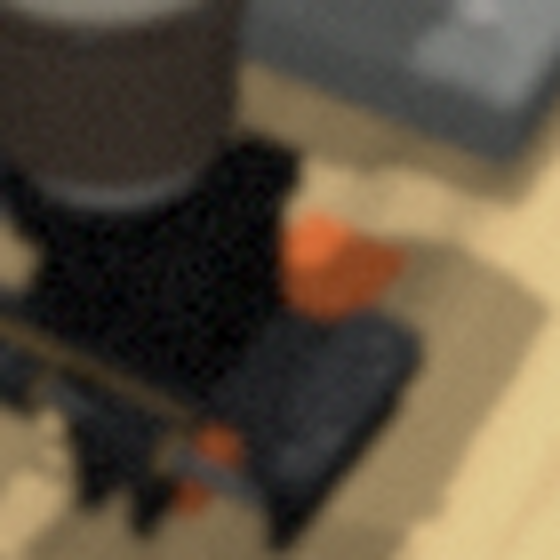

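View pics/t6d.png

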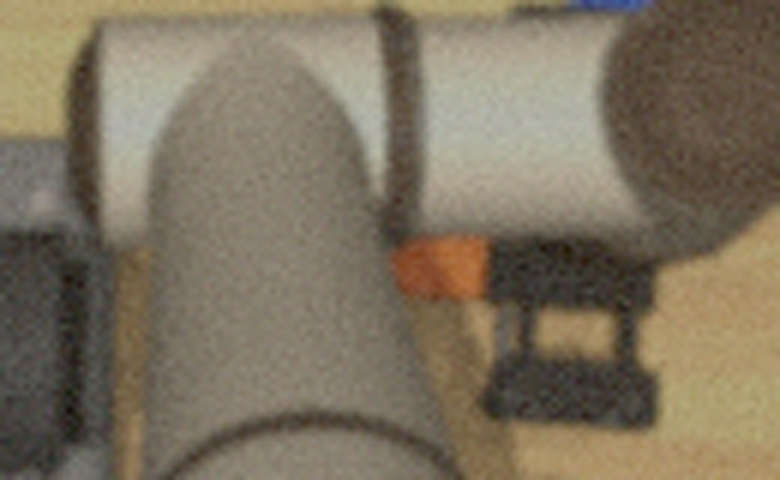

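```bash
python3 - <<'E'
from h import *
T=camera_params('top');S=camera_params('scene')
a=onz(S,330.6,232.3,.002);b=onz(S,320,226.6,.002);print(a,b,(a+b)/2)
print(onz(T,365.8,188.3,.007),onz(T,381.7,189.7,.013))
E
```

```text
[ 0.59340771 -0.00397737  0.002     ] [0.55423456 0.0024451  0.002     ] [ 0.57382114 -0.00076613  0.002     ]
[ 0.54060272 -0.08775846  0.007     ] [ 0.53466959 -0.13353174  0.013     ]
```

```bash
python3 -m inch '[{"x":0.01,"y":0.1,"z":0,"ax":0,"ay":0,"az":0,"jaw":220},{"x":0.01,"y":0.1,"z":0,"ax":0,"ay":0,"az":0,"jaw":220},{"x":0.01,"y":0.1,"z":0,"ax":0,"ay":0,"az":0,"jaw":220},{"x":0.01,"y":0.1,"z":0,"ax":0,"ay":0,"az":0,"jaw":220},{"x":0.01,"y":0.1,"z":0,"ax":0,"ay":0,"az":0,"jaw":220},{"x":0.01,"y":0.1,"z":0,"ax":0,"ay":0,"az":0,"jaw":220},{"x":0.01,"y":0.1,"z":0,"ax":0,"ay":0,"az":0,"jaw":220},{"x":0.0,"y":0,"z":0,"ax":0,"ay":0,"az":0,"jaw":220}]'; python3 - <<'E'
from w import *
print(sense()['effort'])
a=capture('scene')[90:270,240:420,::-1];cv2.imwrite('pics/s7.png',cv2.resize(a,None,fx=3.3,fy=3.3,interpolation=2))
im=capture('top')[140:260,200:430,::-1];cv2.imwrite('pics/t7.png',cv2.resize(cv2.convertScaleAbs(im,alpha=1.5),None,fx=3.3,fy=3.3,interpolation=2))
E
```

```text
time_s: 10.4
tcp_pos: [0.563, -0.1143, 0.0076]
ee_rot: [[-0.092, -0.996, 0.003], [-0.996, 0.092, 0.003], [-0.003, -0.002, -1.0]]
wrist_force: [0.4, -0.1, -0.0]
gripper_width: 0.141
[ 1.48913367e-01 -4.02642846e+01  1.25087285e+01  2.80676588e+00
  3.23349936e-02 -1.42982075e-02]
```

View pics/s7.png

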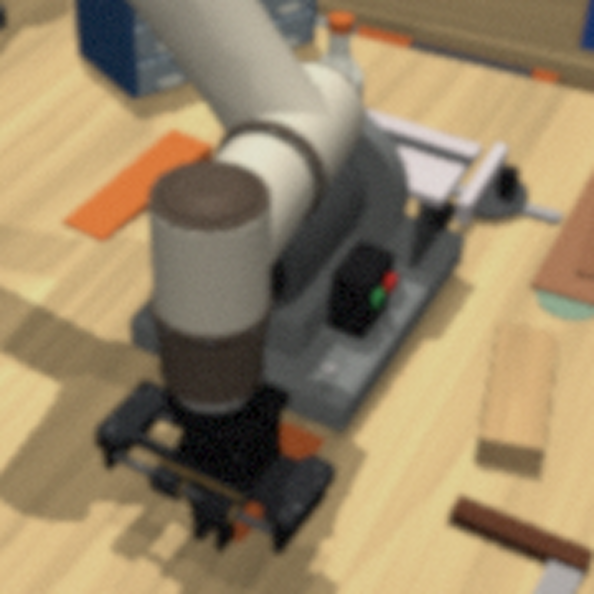

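View pics/t7.png

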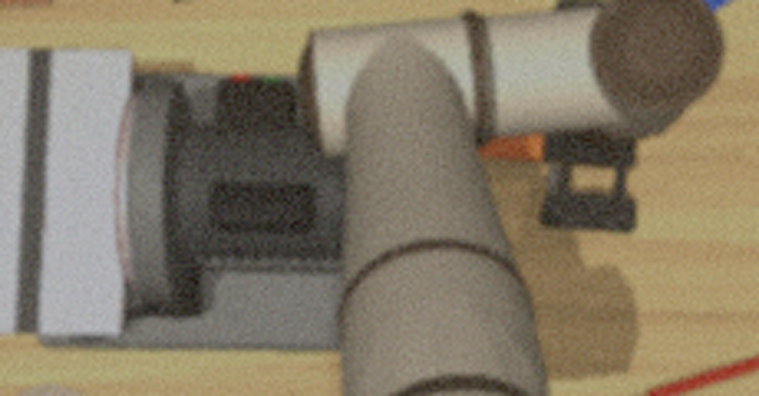

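```bash
python3 -m inch '[{"x":0.01,"y":0.1,"z":0,"ax":0,"ay":0,"az":0,"jaw":220},{"x":0.01,"y":0.1,"z":0,"ax":0,"ay":0,"az":0,"jaw":220},{"x":0.01,"y":0.1,"z":0,"ax":0,"ay":0,"az":0,"jaw":220},{"x":0.01,"y":0.1,"z":0,"ax":0,"ay":0,"az":0,"jaw":220},{"x":0.0,"y":0,"z":0,"ax":0,"ay":0,"az":0,"jaw":220}]'; python3 -m inch '[{"x":0.01,"y":0.1,"z":0,"ax":0,"ay":0,"az":0,"jaw":220},{"x":0,"y":0,"z":0,"ax":0,"ay":0,"az":0,"jaw":220}]';  python3 - <<'E'
from w import *
a=capture('scene')[90:270,240:420,::-1];cv2.imwrite('pics/s8.png',cv2.resize(a,None,fx=3.3,fy=3.3,interpolation=2))
E
```

```text
time_s: 11.12
tcp_pos: [0.5654, -0.0892, 0.0076]
ee_rot: [[-0.093, -0.996, 0.003], [-0.996, 0.093, 0.003], [-0.003, -0.002, -1.0]]
wrist_force: [0.2, 0.8, -0.5]
gripper_width: 0.139
time_s: 11.38
tcp_pos: [0.5651, -0.0846, 0.0076]
ee_rot: [[-0.093, -0.996, 0.0], [-0.996, 0.093, 0.001], [-0.001, 0.0, -1.0]]
wrist_force: [-0.3, -0.6, 0.3]
gripper_width: 0.14
```

View pics/s8.png

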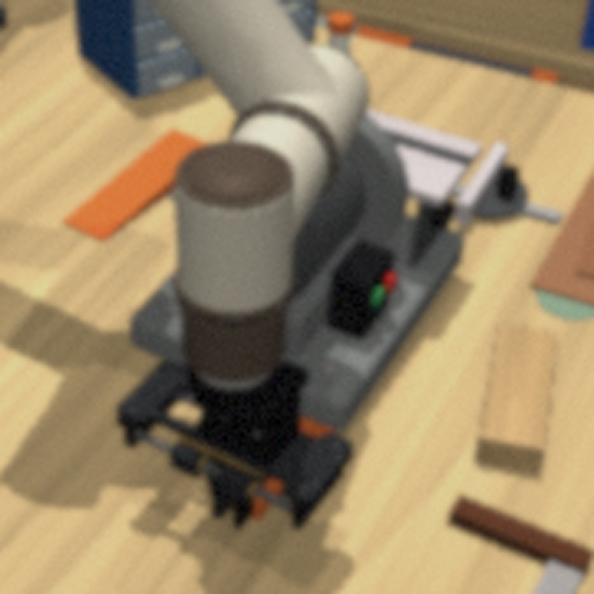

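```bash
for i in 1; do python3 -m inch '[{"x":0.01,"y":0.1,"z":0,"ax":0,"ay":0,"az":0,"jaw":220}]'; python3 -m inch '[{"x":0.01,"y":0.1,"z":0,"ax":0,"ay":0,"az":0,"jaw":220}]'; python3 -m inch '[{"x":0.01,"y":0.1,"z":0,"ax":0,"ay":0,"az":0,"jaw":220}]';python3 -m inch '[{"x":0,"y":0,"z":0,"ax":0,"ay":0,"az":0,"jaw":220}]'; done | grep -E "tcp|force"
```

```text
tcp_pos: [0.565, -0.08, 0.0076]
wrist_force: [-1.1, -8.7, 0.6]
tcp_pos: [0.5648, -0.0754, 0.0076]
wrist_force: [-0.5, -8.0, 0.5]
tcp_pos: [0.5645, -0.0709, 0.0076]
wrist_force: [0.1, -8.2, 0.3]
tcp_pos: [0.5645, -0.0709, 0.0076]
wrist_force: [0.3, 0.6, -0.1]
```

```bash
for i in 1; do python3 -m inch '[{"x":0.03,"y":0.1,"z":0,"ax":0,"ay":0,"az":0,"jaw":220}]'; python3 -m inch '[{"x":0.03,"y":0.1,"z":0,"ax":0,"ay":0,"az":0,"jaw":220}]'; python3 -m inch '[{"x":0.03,"y":0.1,"z":0,"ax":0,"ay":0,"az":0,"jaw":220}]';python3 -m inch '[{"x":0,"y":0,"z":0,"ax":0,"ay":0,"az":0,"jaw":220}]'; done | grep -E "tcp|force|ee"
python3 - <<'E'
from w import *
a=capture('scene')[90:270,240:420,::-1];cv2.imwrite('pics/s9.png',cv2.resize(a,None,fx=3.3,fy=3.3,interpolation=2))
a=capture('wrist')[150:250,220:420,::-1];cv2.imwrite('pics/w9.png',cv2.resize(a,None,fx=3.5,fy=3.5,interpolation=2))
E
```

```text
tcp_pos: [0.5654, -0.066, 0.0075]
ee_rot: [[-0.095, -0.995, -0.008], [-0.995, 0.095, -0.006], [0.006, 0.008, -1.0]]
wrist_force: [-1.4, -7.6, 0.5]
tcp_pos: [0.5662, -0.0612, 0.0075]
ee_rot: [[-0.095, -0.995, -0.011], [-0.995, 0.095, -0.007], [0.008, 0.01, -1.0]]
wrist_force: [-0.3, -8.4, 0.3]
tcp_pos: [0.567, -0.0565, 0.0075]
ee_rot: [[-0.095, -0.995, -0.014], [-0.995, 0.095, -0.009], [0.01, 0.013, -1.0]]
wrist_force: [-0.4, -7.3, 1.2]
tcp_pos: [0.5671, -0.0563, 0.0075]
ee_rot: [[-0.095, -0.995, -0.014], [-0.995, 0.095, -0.009], [0.01, 0.013, -1.0]]
wrist_force: [-0.2, 0.3, -0.6]
```

View pics/s9.png

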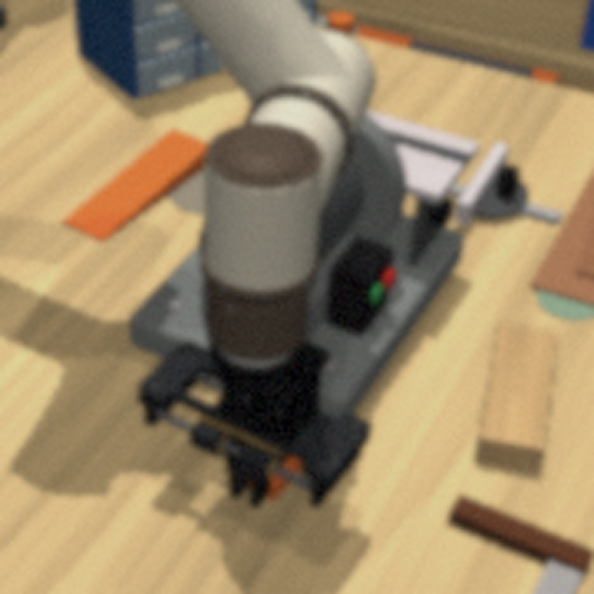

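```bash
(python3 -m inch '[{"x":0.02,"y":0.1,"z":0,"ax":0,"ay":-0.02,"az":0,"jaw":220}]'; python3 -m inch '[{"x":0.02,"y":0.1,"z":0,"ax":0,"ay":-0.02,"az":0,"jaw":220}]') | grep -E "tcp|force"
```

```text
tcp_pos: [0.5676, -0.0512, 0.0075]
wrist_force: [-1.1, -7.7, 0.8]
tcp_pos: [0.568, -0.0463, 0.0075]
wrist_force: [-0.7, -7.4, 1.4]
```

```bash
python3 -m inch '[{"x":0.01,"y":0.07,"z":0,"ax":0,"ay":-0.02,"az":0,"jaw":220}]' | grep -E "tcp|force"
```

```text
tcp_pos: [0.5677, -0.0435, 0.0075]
wrist_force: [-0.6, -10.2, 1.1]
```

```bash
python3 -m inch '[{"x":0.01,"y":0.07,"z":0,"ax":0,"ay":-0.02,"az":0,"jaw":220}]' | grep -E "tcp|force"
```

```text
tcp_pos: [0.5672, -0.0414, 0.0075]
wrist_force: [-0.8, -13.5, 0.1]
```

```bash
python3 -m inch '[{"x":0.01,"y":0.05,"z":0,"ax":0,"ay":-0.02,"az":0,"jaw":220}]' | grep -E "tcp|force"
```

```text
tcp_pos: [0.5668, -0.0407, 0.0075]
wrist_force: [1.1, -13.7, 0.9]
```

```bash
python3 -m inch '[{"x":0.01,"y":0.08,"z":0,"ax":0,"ay":0,"az":0,"jaw":220}]' | grep -E "tcp|force"
```

```text
tcp_pos: [0.566, -0.039, 0.0076]
wrist_force: [0.1, -17.2, 0.7]
```

```bash
python3 -m inch '[{"x":0,"y":-0.2,"z":0,"ax":0,"ay":0,"az":0,"jaw":220},{"x":0,"y":-0.5,"z":0,"ax":0,"ay":0,"az":0,"jaw":220},{"x":0,"y":-1,"z":0.2,"ax":0,"ay":0,"az":0,"jaw":220},{"x":0,"y":-1,"z":1,"ax":0,"ay":0,"az":0,"jaw":220},{"x":0,"y":-1,"z":1,"ax":0,"ay":0,"az":0,"jaw":220},{"x":-0.5,"y":-1,"z":1,"ax":0,"ay":0,"az":0,"jaw":220},{"x":-1,"y":-1,"z":1,"ax":0,"ay":0,"az":0,"jaw":220},{"x":-0.8,"y":-1,"z":0,"ax":0,"ay":0,"az":0,"jaw":220},{"x":0,"y":0,"z":0,"ax":0,"ay":0,"az":0,"jaw":220}]'; python3 - <<'E'
from w import *
for n in('scene','top'):
    im=capture(n)[:,:,::-1];cv2.imwrite(f'pics/{n}10.png',im)
a=cv2.imread('pics/top10.png')[130:270,180:420]
cv2.imwrite("pics/t10c.png",cv2.convertScaleAbs(cv2.resize(a,None,fx=3.3,fy=3.3,interpolation=cv2.INTER_CUBIC),alpha=1.6))
a=cv2.imread("pics/scene10.png")[150:280,260:420]
cv2.imwrite("pics/s10c.png",cv2.resize(a,None,fx=4.5,fy=4.5,interpolation=cv2.INTER_CUBIC))
E
```

```text
time_s: 14.4
tcp_pos: [0.4711, -0.3618, 0.1909]
ee_rot: [[-0.093, -0.996, -0.002], [-0.995, 0.094, -0.023], [0.023, -0.0, -1.0]]
wrist_force: [0.4, -0.4, 0.1]
gripper_width: 0.138
```

View pics/t10c.png

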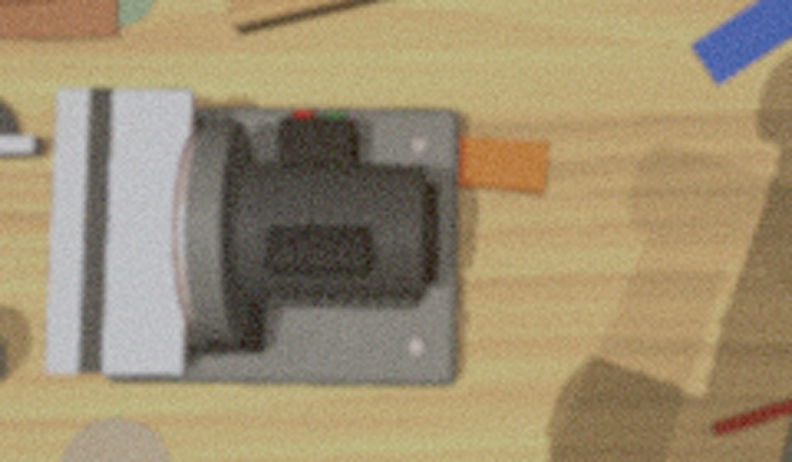

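View pics/s10c.png

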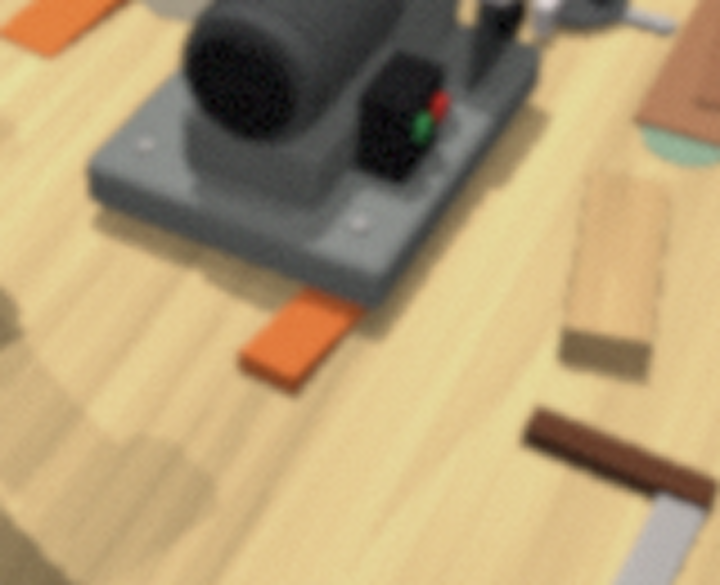

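```bash
python3 - <<'E'
from h import *
T=camera_params('top');S=camera_params('scene')
T0=lambda x,y:(180+x/3.3,130+y/3.3); S0=lambda x,y:(260+x/4.5,150+y/4.5)
B,e=tri(T,T0(419,145),S,S0(359,223));B3,e3=tri(T,T0(416,346),S,S0(146,144));print('bolts',B,e,B3,e3)
r=cv2.inRange
for n,c,q,zs in(('top',T,[T0(549,142),T0(546,192),T0(460,137),T0(460,187)],0),('scene',S,[S0(240,355),S0(295,382)],0)):
    p=[onz(c,*a,.018) for a in q[:2]];m=(p[0]+p[1])/2;print(n,p,'thick mid',m)
    if n=='top': 
        k=[onz(c,*a,.0115) for a in q[2:]];print('at base edge',k,(k[0]+k[1])/2)
    for h in(3,4.5,6):
        d=np.array([np.sin(np.radians(h)),np.cos(np.radians(h))]);v=B[:2]-m[:2]
        print(h,'along past-thin',150-1000*v@d, 'foot right of axis mm',1000*(v[0]*d[1]-v[1]*d[0]))
E
```

```text
bolts [0.57906538 0.084323   0.05919872] 0.0024855667015630223 [0.40716423 0.08992459 0.05929566] 0.002837014577428054
top [array([ 0.58553511, -0.03085022,  0.018     ]), array([ 0.540683  , -0.02697198,  0.018     ])] thick mid [ 0.56310906 -0.0289111   0.018     ]
at base edge [array([0.59291014, 0.04828125, 0.0115    ]), array([0.54767586, 0.04919545, 0.0115    ])] [0.570293   0.04873835 0.0115    ]
3 along past-thin 36.08600039987499 foot right of axis mm 10.008244059357422
4.5 along past-thin 35.86305059507795 foot right of axis mm 7.022893605004195
6 along past-thin 35.71832455413522 foot right of axis mm 4.032730010175465
scene [array([ 0.54737135, -0.02941964,  0.018     ]), array([ 0.59053926, -0.03426162,  0.018     ])] thick mid [ 0.5689553  -0.03184063  0.018     ]
3 along past-thin 33.46645321557365 foot right of axis mm 4.016690342152313
4.5 along past-thin 33.40124165611114 foot right of axis mm 0.9648212923820919
6 along past-thin 33.4159410613796 foot right of axis mm -2.0877089977080296
```

```bash
python3 - <<'E'
from station import *
print(sense()['time_s'],sense()['wrist_force']);print(finish_job())
E
```

```text
14.5 [ 1.54140411  0.64990686 -0.49432095]
the job is handed in; nothing more can be done
None
```

I turned the small orange wedge into line with a side nudge near its thick end. I then pushed it on the bench, thin end first, under the bare foot, backed off, and handed the job in at 14.5 s with the arm clear of everything.

**Force:** the push stayed at about 7–9 N while the foot was rising. It passed 10 N at the fourth-foot stage, and I stopped at 17 N, below the 20 N at which the sander slides.

**Wedge position:** in the last pictures the thin end is about 36 mm (top camera) or 33 mm (scene camera) past the foot, against a target of 37 mm (27 to 47). The two cameras disagreed on how far the foot sits from the wedge's centre line: about 7 mm by one and 1 mm by the other. Either way the foot is well within the wedge's width.

**Sander:** the two bolts at the motor end now measure the same height (59.2 and 59.3 mm), so that edge is level. The base corners look unmoved in both pictures. I did not measure the height of the far corners directly, so the evidence that the fourth foot bears is the rise in push force.

**Other things on the bench:** those visible in the final close-up pictures looked unmoved by eye; I did not measure each one.

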